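# Feed a rusty gear through the swing flap of a blast cabinet

### The arm

A 6-joint arm with a two-finger parallel gripper is mounted at the origin on the work surface. World frame = base frame: x ahead of the robot, y to its left, z up, the work surface at z = 0. Lengths are in m, angles in rad, forces in N, time in s.
With the tool pointing down it reaches from about 0.275 to 1 m from the base axis. Payload 8.4 kg.
Tool frame: the origin (TCP) lies midway between the tips of the shut fingers; the grasp point (between the pads) lies 19 mm behind it; z points along the fingers, y is the line along which they close (so a half turn about z gives the same grasp; the last joint's range is limited). The gripper opens to 85 mm and grips with 20 to 120 N. Pads are 22 mm wide; open, the fingers measure 114 mm over their backs; the gripper's body (76 mm by 85 mm) begins 54 mm behind the grasp point. The pads swing forward as they close: fully open they stand 13 mm farther back than shut.
Start: joints at [1.138, 0.353, 1.633, -0, 1.155, -0.002], TCP at [0.261, 0.568, 0.195] pointing down, gripper open.
Joint ranges: [-2.63, 2.63], [-0.92, 2.1], [0.06, 2.66], [-1.3, 4.44], [0, 2.69], [-3.02, 3.02]. Speed limits (rad/s): [2.22, 2.22, 2.79, 3.14, 3.14, 3.14].

### API

Orientations are given as a unit quaternion [w, x, y, z].
In Python, from workcell import get_obs, viewer, hand_in, spotter gives the robot as it stands.
- The arm moves only by the tool servo_tool, never from a script. Its argument "moves" is a list of rows, each a list of 7 numbers: the shift along the tool's x, y, z in cm, then the turn, a rotation vector about the tool's x, y, z in degrees, then the finger opening in cm, from 0 to 8.54. A call has 1 to 5 rows; each row shifts and turns the commanded pose from where the row before left it, along the tool's axes as they then stand; what a row does not reach is not made up. A row lasts 1/10 s, in which the tool goes at most 50 mm and 8.59 degrees, less where a joint would pass 70% of its speed; a pose out of reach is approached as far as the arm can. A call with a gripper value outside its range is refused whole. The fingers move at their own pace and stop on an object; "squeeze" is the grip in N (left out, the last holds). Time passes only in rows, so rows that do not move let the fingers close. It gives the time, the measured TCP pose, the force, the opening and the grip force at its end, in the units of the state.
- get_obs(): the state, without advancing time (a new reading comes with each control period).
- viewer.read_camera(name): name is "scene" or "side" or "wrist"; returns the picture (400x640x3 uint8, red, green, blue); there is no depth.
- viewer.camera_params(name): a dict with "fov_y" (degrees; the focal length in pixels is half the picture's height over the tangent of half this angle, whatever the lens; pixels are square), "cx", "cy" (the principal point, pixels), "dist_coeffs" ([k1, k2, p1, p2, k3] as OpenCV has them; the pictures are not rectified), "R" (3x3) and "t" (3): a world point X has camera coordinates R X + t. Camera axes: x right, y down, z forward; pixel columns grow to the right and rows downward; lengths in m; the calibration is good to about 2 mm. A picture is of the moment at which its call begins: read the wrist's pose just before it. camera_params takes no time and is no camera call; for the wrist camera it gives the pose at the moment of the call.
- hand_in(): hands the job in; it is judged then, once.
Trained networks look in the newest picture that a camera, given by its name, has taken for a name from the list of things; names that differ only in an ending like _2 or _b are one class to them, and where a whole thing is asked for, a point or a joint stands for the part that bears it (a point fixed in the world has none). Each returns a list of dicts, best first, with "score" (0 to 1); they miss things now and then, are a little off and sometimes report something else, mostly with a low value. They report only what shows in the picture. A call takes as long as a camera call. They do not tell look-alikes from the thing itself.
- spotter.outline_of(name, camera): "mask" (400x640 bool, what is visible of it) and "uv" ([column, row] in pixels, amid what is visible of it).
- spotter.place_of(name, camera): "uv" ([column, row] in pixels: a listed point, or the origin of a listed thing).
The state is a dict: "clock": time; "joint_positions": joint angles; "dq": joint speeds; "joint_torque": joint torques, N m; "tcp_pos": TCP position; "tool_rot": TCP orientation; "ft_force": force on the tool from outside, world axes, zero at the start; "moment": the same for the moment, N m; "grip_width": finger opening in m; "grip_force": force on a finger pad.
Only numpy, scipy, OpenCV 4.12 (cv2) and the standard library are available. Lean on these libraries where they do the work, as an engineer would, in place of code of your own. Each camera call takes 0.05 s, during which the arm holds its last target. There are 200 camera calls.

### The job

Load the rusty gear into the blasting cabinet: with the fingertips, slide it along the loading tray and push it in through the yellow swing flap until it tips over the sill and slides away down the chute inside, then draw your fingers back out so that the flap falls fully shut behind it. Only push the gear, never pick it up, and leave the small bright gear, the horseshoe, the hammer and the oil bottle where they are.

Things in the scene. Friction and masses are not known exactly. Their poses are not given: they have to be found in the camera images.
- blaster: Green bench-top abrasive blast cabinet, fixed, 380 mm long (x), y = -150 to +270 mm, 380 mm high, clear roof pane. Origin on the bench below the middle of the loading opening, in the outer face of the loading wall; z up; x points level into the cabinet, the way parts are fed. All coordinates below are in this frame.
- opening (a point): Middle of the loading opening's lower edge, level with the tray (z = 100 mm), in the outer face of the 4 mm wall (x = 0). The opening is y = -75 to +75 mm, z = 100 to 210 mm; the wall around it is solid, up to z = 380 mm. The tray goes on through it as a level sill (200 mm wide) that ends 45 mm past x = 0.
- tray_mid (a point): Middle of the loading tray's top face, at x = -120, y = 30, z = 100 mm. Flat grey metal plate, x = -240 mm (open end, no lip) to 0, y = -100 to +160 mm, with side lips 14 mm high. Two upright guide strips 22 mm high funnel parts to the opening: from y = +-97 mm at x = -58 mm to y = +-72 mm at x = -2 mm.
- chute_foot (a point): Middle of the foot of the chute inside the cabinet, at x = 174, z = 40 mm. The chute, 200 mm wide, lined with slippery white plastic, runs down at 25 degrees from the sill's end (x = 45, z = 100 mm) to here, where a level steel grate goes on to x = 376 mm. Once the rusty gear's centre is past the sill's end it tips (about 25 degrees) and slides down here by itself, clear of the flap.
- flap (a joint): Angle (rad) of the yellow steel flap hanging in the opening, 146 mm wide, 104 mm from hinge to lower edge, 0.25 kg; hinge along the opening's top, z = 208 mm. 0 = shut (lower edge 4 mm above the tray); grows as the lower edge is pushed into the cabinet, to 1.45. Opens inwards only, at about 1 N, has no latch, and falls shut by its weight when nothing props it.
- rusty_gear_mid (a point): Centre, half-way up, of the rust-brown steel gear that lies flat on the tray: 70 mm across the teeth, 28 mm high, with a 25 mm bore; about 0.7 kg; z is its axis. It starts 85 to 175 mm before the opening, a little to either side of its middle. Sliding it takes about 3 to 6 N.
- bright_gear_mid (a point): Centre, half-way up, of the small bright steel gear standing flat on the tray near its +y side lip: 50 mm across, 20 mm high. To be left alone.
- horseshoe: Dark horseshoe lying on the bench beyond the open end of the tray, about 130 mm by 130 mm, 9 mm thick; origin on the bench in the middle of the bow. To be left alone.
- hammer_grip (a point): Point at the grip of a hammer lying on the bench. To be left alone.
- oil_bottle: Yellow oil bottle with a red cap, 60 mm across, 130 mm high, standing on the bench; origin at the centre of its underside. To be left alone.
There are look-alikes about, which are no part of the job. There is more than one size of the part that bears rusty_gear_mid; the job needs the smallest.

How it is judged:
By the outcome, as a careful person would: the job done as asked, in the order asked, and still so for the second after the job is handed in, with the robot touching nothing.
It also fails if it takes over 42 s, if anything falls off the work surface, if the arm or the gripper's body presses on something with over 40 N, if the wrist force passes 120 N, or if a joint passes its speed limit or range.

## Working session

There is one attempt and no reset: what is moved stays moved. The work goes in short steps, Python scripts to look and compute and a tool call to move; the robot and the scene stay as the last step left them, time stands still between calls to the robot, and variables do not carry over. Pictures are saved under pics/ and viewed, at most 13 in all, crops included, and the job is handed in when it is done.

Besides the shell and the picture viewer there is one more tool, called as name(argument=value, ...), one argument or row to a line, values as JSON. servo_tool: Moves the arm, as the interface text tells. Its arguments: {"type":"object","properties":{"moves":{"type":"array"},"squeeze":{"type":"number"}},"required":["moves"]}

```bash
mkdir -p pics; cat > h.py <<'E'
import numpy as np, cv2
from workcell import get_obs, viewer, hand_in, spotter
def K(p):
    f=200/np.tan(np.radians(p["fov_y"])/2); return np.array([[f,0,p["cx"]],[0,f,p["cy"]],[0,0,1.]])
def ray(p,uv):
    n=cv2.undistortPoints(np.array([[uv]],float),K(p),np.array(p["dist_coeffs"],float))[0,0]
    R=np.array(p["R"]);return -R.T@np.array(p["t"]), R.T@np.array([n[0],n[1],1])
def at_z(p,uv,z):
    o,d=ray(p,uv); return o+d*(z-o[2])/d[2]
def proj(p,X):
    R=np.array(p["R"]);return cv2.projectPoints(np.atleast_2d(X).astype(float),cv2.Rodrigues(R)[0],np.array(p["t"],float),K(p),np.array(p["dist_coeffs"],float))[0][:,0]
def save(img,n): cv2.imwrite("pics/"+n,cv2.cvtColor(img,cv2.COLOR_RGB2BGR))
E
python3 - <<'E'
from h import *
for c in ["scene","side"]:
    save(viewer.read_camera(c),c+"1.png"); p=viewer.camera_params(c)
    print(c,-np.array(p["R"]).T@p["t"],p["fov_y"])
    for n,z in [("blaster",0),("opening",.1),("tray_mid",.1),("rusty_gear_mid",.114),("bright_gear_mid",.11),("chute_foot",.04)]:
        for r in spotter.place_of(n,c)[:4]: print(c,n,round(r["score"],2),np.round(r["uv"]),at_z(p,r["uv"],z).round(3))
print(get_obs()["clock"])
E
```

```text
scene [0.96809103 0.36639415 1.04486907] 56.590457845727194
scene blaster 0.97 [282. 172.] [ 0.49  -0.162  0.   ]
scene blaster 0.51 [308. 187.] [ 0.486 -0.053  0.   ]
scene opening 0.85 [279. 156.] [ 0.495 -0.156  0.1  ]
scene tray_mid 0.91 [303. 184.] [ 0.534 -0.032  0.1  ]
scene rusty_gear_mid 0.97 [281. 260.] [0.762 0.07  0.114]
scene rusty_gear_mid 0.85 [353. 241.] [0.607 0.194 0.114]
scene bright_gear_mid 0.6 [289. 207.] [ 0.622 -0.014  0.11 ]
scene chute_foot 0.64 [304. 186.] [ 0.509 -0.048  0.04 ]
side [1.07466966 0.13291552 0.93139089] 52.572167435724296
side blaster 0.57 [239. 198.] [ 0.5   -0.154  0.   ]
side opening 0.79 [233. 178.] [ 0.503 -0.154  0.1  ]
side tray_mid 0.91 [278. 192.] [ 0.53  -0.031  0.1  ]
side rusty_gear_mid 0.85 [272. 170.] [ 0.473 -0.057  0.114]
side rusty_gear_mid 0.82 [287. 287.] [0.774 0.038 0.114]
side rusty_gear_mid 0.79 [358. 234.] [0.623 0.176 0.114]
side bright_gear_mid 0.57 [276. 225.] [ 0.627 -0.016  0.11 ]
side chute_foot 0.88 [178. 185.] [ 0.509 -0.318  0.04 ]
0.7
```

View pics/scene1.png

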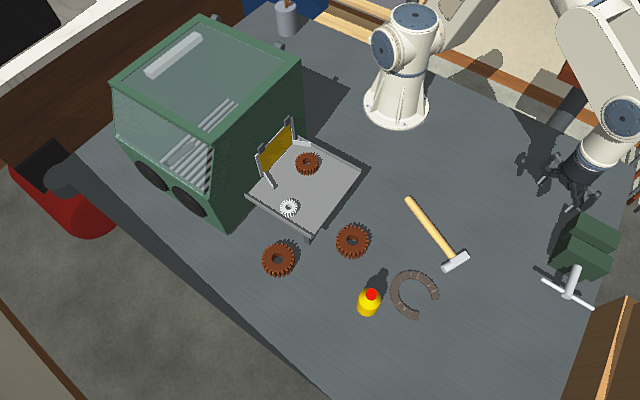

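View pics/side1.png

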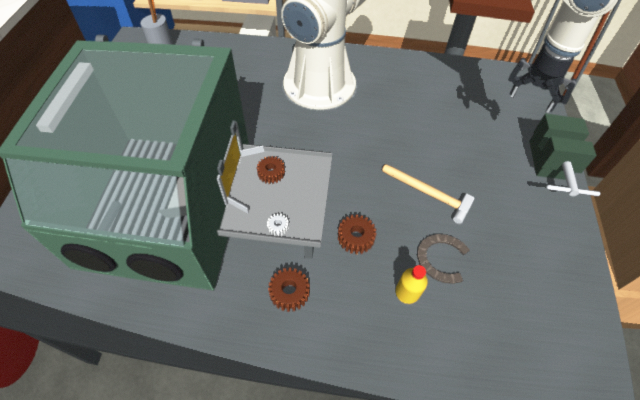

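The rust-brown gears are at scene (307,163), (279,260) and (353,241). Only the one at (307,163) is the smallest, and it lies on the tray inside the funnel, so it's the target. I'll confirm that in an enlarged crop overlaid with the cabinet model.

```bash
cat >> h.py <<'E'
def T(pose,P):
    x,y,a=pose; P=np.atleast_2d(P).astype(float); c,s=np.cos(a),np.sin(a)
    return np.c_[x+c*P[:,0]-s*P[:,1], y+s*P[:,0]+c*P[:,1], P[:,2]]
E
python3 - <<'E'
from h import *
from scipy.optimize import least_squares
obs=[];G=[]
for c in ["side","scene"]:
    im=viewer.read_camera(c); p=viewer.camera_params(c)
    for n,X in [("blaster",[0,0,0]),("opening",[0,0,.1]),("tray_mid",[-.12,.03,.1])]:
        r=spotter.place_of(n,c)
        if r: obs.append((p,X,np.array(r[0]["uv"])))
    for r in spotter.outline_of("rusty_gear_mid",c):
        print(c,r["score"],r["uv"],r["mask"].sum())
        q=at_z(p,r["uv"],.114)
        if abs(q[0]-.473)<.04 and abs(q[1]+.057)<.05: G.append(q)
    if c=="side": s=(im,p)
    else: s2=(im,p)
f=lambda v:np.concatenate([proj(p,T(v,X))[0]-uv for p,X,uv in obs])
v=least_squares(f,[.5,-.155,-1.58],loss="soft_l1").x
print(v,f(v).round(1)); print("gear",G)
for (im,p),n,(u0,v0) in[(s,"side2",(200,110)),(s2,"scene2",(230,100))]:
    k=5;b=cv2.resize(im[v0:v0+115,u0:u0+150],None,fx=k,fy=k,interpolation=cv2.INTER_CUBIC)
    for L in [[[-.24,-.1,.1],[0,-.1,.1],[0,.16,.1],[-.24,.16,.1],[-.24,-.1,.1]],[[0,-.075,.1],[0,-.075,.21],[0,.075,.21],[0,.075,.1]]]:
        q=((proj(p,T(v,L))-[u0,v0]+.5)*k).astype(int); cv2.polylines(b,[q.reshape(-1,1,2)],False,(0,0,255),1)
    for g in G: cv2.circle(b,tuple(int(x) for x in (proj(p,g)[0]-[u0,v0]+.5)*k),4,(0,255,255),1)
    save(b,n+".png")
o=get_obs();print(o["clock"],o["tcp_pos"],o["tool_rot"])
E
```

```text
side 0.88 [289.0, 282.4] 1312
side 0.87 [358.8, 236.7] 1141
side 0.76 [269.1, 168.5] 645
scene 0.98 [308.5, 163.3] 422
scene 0.95 [355.0, 238.1] 733
scene 0.64 [278.8, 258.7] 831
scene 0.58 [220.3, 129.8] 34016
[ 0.50396825 -0.15114308 -1.53575185] [-1.   1.7  0.3 -2.4  0.8 -0.7  1.3  2.5 -0.5 -1.  -1.3  0.4]
gear [array([ 0.47029363, -0.06462283,  0.114     ]), array([ 0.47038336, -0.05666387,  0.114     ])]
1.2 [0.26100506 0.56788193 0.19504636] [-1.21932461e-05  2.13751391e-01  9.76888091e-01 -2.73276955e-05]
```

View pics/side2.png

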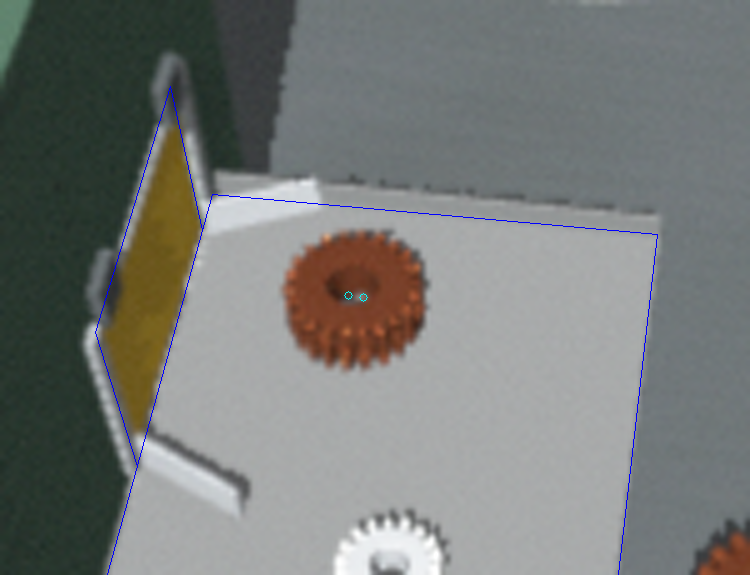

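View pics/scene2.png

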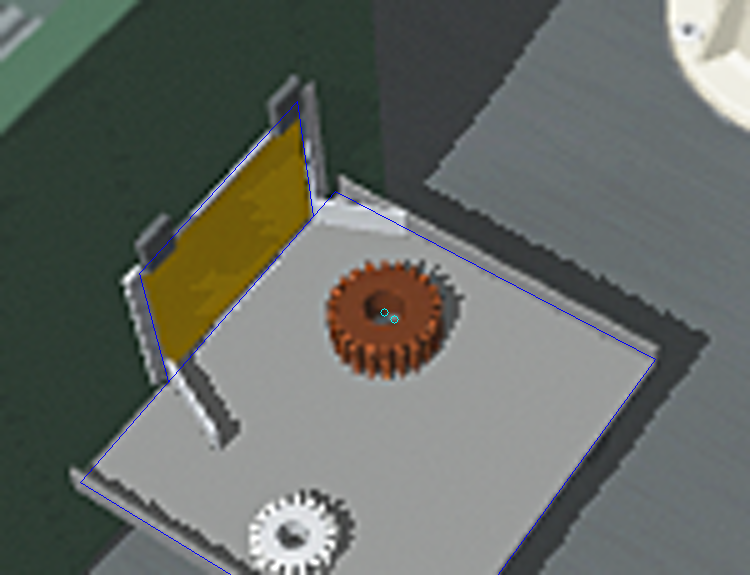

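The overlay confirms the small gear on the tray, with its bore at side crop (355,285) and scene crop (385,305). I'll refine the pose using the flap and tray corners in these crops.

```bash
python3 - <<'E'
from h import *
from scipy.optimize import least_squares
C={c:viewer.camera_params(c) for c in("side","scene")}
off={"side":(200,110),"scene":(230,100)}
px=lambda c,u,v:np.array(off[c])+np.array([u,v])/5-.5
obs=[("side",[0.002,.073,.104],(145,437)),("side",[0.002,-.073,.104],(197,265)),("scene",[.002,.073,.104],(178,364)),("scene",[.002,-.073,.104],(311,208)),
("side",[-.24,-.1,.1],(656,232)),("scene",[-.24,-.1,.1],(655,358)),("scene",[0,.16,.1],(82,482))]
f=lambda v:np.concatenate([proj(C[c],T(v,X))[0]-px(c,*uv) for c,X,uv in obs])
v=least_squares(f,[.5,-.155,-1.55],loss="soft_l1").x
print(v,f(v).round(1))
for c,u in [("side",(355,287)),("scene",(385,307))]:
    g=at_z(C[c],px(c,*u),.128); d=g[:2]-v[:2]; a=v[2]
    print(g,"cab",np.cos(a)*d[0]+np.sin(a)*d[1],-np.sin(a)*d[0]+np.cos(a)*d[1])
E
```

```text
[ 0.50064543 -0.15110805 -1.53675707] [-2.1  3.1  0.3 -8.4 -1.5  1.2  0.1  0.5  0.4 -0.4  0.8 -0.3  0.3 -0.7]
[ 0.47516615 -0.05881647  0.128     ] cab -0.09310524650037638 -0.022323584834012193
[ 0.47427034 -0.06050926  0.128     ] cab -0.09144392230554041 -0.023276488924296367
```

servo_tool(
  moves=[
    [0,0,-4,0,0,8.4,4],
    [0,0,-2,0,0,8.4,4],
    [0,0,0,0,0,8.4,4],
    [0,0,0,0,0,8.4,4],
    [0,0,0,0,0,8.4,4],
  ],
)

```text
clock: 1.7
tcp_pos: [0.261, 0.5679, 0.2554]
tool_rot: [-0.0, 0.552, 0.834, 0.0]
ft_force: [-0.1, -0.5, -0.4]
grip_width: 0.0399
grip_force: 0.0
```

servo_tool(
  moves=[
    [0,0,0,0,0,8.4,4],
    [0,0,0,0,0,8.4,4],
    [0,0,0,0,0,4.5,4],
    [0,0,0,0,-8,0,4],
    [0,0,0,0,-8,0,4],
  ],
)

```text
clock: 2.2
tcp_pos: [0.2616, 0.5672, 0.257]
tool_rot: [0.102, 0.688, 0.712, -0.097]
ft_force: [0.2, -1.0, -0.3]
grip_width: 0.0399
grip_force: 0.0
```

servo_tool(
  moves=[
    [0,0,0,0,-8,0,4],
    [0,0,0,0,-8,0,4],
    [0,0,0,0,-8,0,4],
    [0,0,0,0,-5,0,4],
    [0,0,0,0,0,0,4],
  ],
)

```text
clock: 2.7
tcp_pos: [0.2601, 0.5682, 0.2507]
tool_rot: [0.277, 0.64, 0.664, -0.269]
ft_force: [-1.0, -0.6, -0.3]
grip_width: 0.0402
grip_force: 0.0
```

```bash
cat >> h.py <<'E'
from scipy.spatial.transform import Rotation as Ro
POSE=(.502,-.151,-1.537)
def tocab(p):
    a=POSE[2];d=np.array(p)[:2]-POSE[:2];return np.array([np.cos(a)*d[0]+np.sin(a)*d[1],-np.sin(a)*d[0]+np.cos(a)*d[1],p[2]])
def Rtool(q): return Ro.from_quat(np.r_[q[1:],q[0]])
def goal(xyz,tilt):
    a=POSE[2];X=np.array([np.cos(a),np.sin(a),0]);Y=np.array([-np.sin(a),np.cos(a),0]);t=np.radians(tilt)
    z=np.sin(t)*X-np.cos(t)*np.array([0,0,1]); R=np.c_[np.cross(Y,z),Y,z]
    o=get_obs();Rc=Rtool(o["tool_rot"])
    print("cab",tocab(o["tcp_pos"]).round(4),"clk",o["clock"],"F",np.round(o["ft_force"],1),"w",o["grip_width"],"j",np.round(o["joint_positions"],2))
    print("tool z",Rc.as_matrix()[:,2].round(3),"y",Rc.as_matrix()[:,1].round(3))
    print("shift cm",(Rc.inv().apply(T(POSE,xyz)[0]-o["tcp_pos"])*100).round(2),"rot deg",np.degrees((Rc.inv()*Ro.from_matrix(R)).as_rotvec()).round(2))
    print("cab axes in tool: x",Rc.inv().apply(X).round(3),"y",Rc.inv().apply(Y).round(3),"up",Rc.inv().apply([0,0,1]).round(3))
E
python3 -c "
from h import *
goal([-.2,-.023,.2],45)"
```

```text
cab [-0.727  -0.2174  0.2507] clk 2.7 F [-1.  -0.6 -0.3] w 0.04018588338467892 j [ 1.28  0.8   1.01 -0.27  2.08  1.2 ]
tool z [ 0.024 -0.712 -0.702] y [ 0.999  0.037 -0.002]
shift cm [-33.45  19.31  41.1 ] rot deg [0.02 0.41 0.21]
cab axes in tool: x [-0.702 -0.003  0.712] y [-0.004  1.     0.   ] up [-0.712 -0.002 -0.702]
```

servo_tool(
  moves=[
    [-2.6,1.5,3.15,0,0,0,4],
    [-2.6,1.5,3.15,0,0,0,4],
    [-2.6,1.5,3.15,0,0,0,4],
    [-2.6,1.5,3.15,0,0,0,4],
    [-2.6,1.5,3.15,0,0,0,4],
  ],
)

```text
clock: 3.2
tcp_pos: [0.3437, 0.3656, 0.2363]
tool_rot: [0.274, 0.643, 0.665, -0.264]
ft_force: [0.5, 0.6, 0.4]
grip_width: 0.04
grip_force: 0.0
```

servo_tool(
  moves=[
    [-2.6,1.5,3.15,0,0,0,4],
    [-2.6,1.5,3.15,0,0,0,4],
    [-2.6,1.5,3.15,0,0,0,4],
    [-2.6,1.5,3.15,0,0,0,4],
    [0,0,0,0,0,0,4],
  ],
)

```text
clock: 3.7
tcp_pos: [0.4092, 0.2024, 0.2209]
tool_rot: [0.275, 0.643, 0.664, -0.265]
ft_force: [-0.9, 0.7, -0.2]
grip_width: 0.0403
grip_force: 0.0
```

```bash
python3 -c "
from h import *
goal([-.2,-.023,.16],45)"
```

```text
cab [-0.3563 -0.0808  0.2209] clk 3.7 F [-0.9  0.7 -0.2] w 0.04027994965963085 j [ 0.86  0.43  1.72 -0.5   1.62  0.97]
tool z [ 0.023 -0.706 -0.708] y [1.    0.032 0.001]
shift cm [-6.76  5.81 15.35] rot deg [-0.04 -0.09 -0.15]
cab axes in tool: x [-0.708  0.002  0.706] y [ 0.003  1.    -0.001] up [-0.706  0.001 -0.708]
```

servo_tool(
  moves=[
    [-1.7,1.5,3.8,0,0,0,4],
    [-1.7,1.5,3.8,0,0,0,4],
    [-1.7,1.5,3.8,0,0,0,4],
    [-1.7,1.3,3.9,0,0,0,4],
    [0,0,0,0,0,0,4],
  ],
)

```text
clock: 4.2
tcp_pos: [0.4716, 0.049, 0.1593]
tool_rot: [0.274, 0.643, 0.664, -0.266]
ft_force: [-0.3, 0.7, -0.1]
grip_width: 0.04
grip_force: 0.0
```

```bash
python3 - <<'E'
from h import *
goal([-.19,-.023,.112],45)
ims=[]
for c,(u,v) in (("side",(200,90)),("scene",(230,80))):
    im=viewer.read_camera(c)[v:v+140,u:u+190]; ims.append(cv2.resize(im,(396,292),interpolation=cv2.INTER_CUBIC))
save(np.vstack(ims),"near1.png")
E
```

```text
cab [-0.201  -0.0236  0.1593] clk 4.2 F [-0.3  0.7 -0.1] w 0.04001404821226612 j [ 0.6   0.44  1.89 -0.66  1.36  0.89]
tool z [ 0.022 -0.706 -0.708] y [ 1.     0.032 -0.   ]
shift cm [2.57 0.07 4.12] rot deg [-0.1  -0.05 -0.08]
cab axes in tool: x [-0.708  0.002  0.706] y [ 0.001  1.    -0.002] up [-0.706 -0.    -0.708]
```

View pics/near1.png

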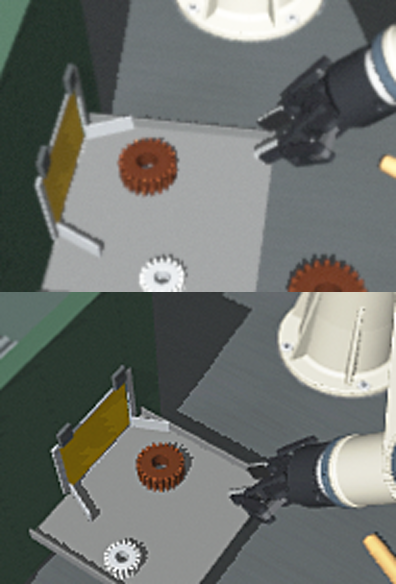

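servo_tool(
  moves=[
    [1.5,0,1.5,0,0,0,4],
    [1.2,0,1.2,0,0,0,4],
    [0.2,0,0.2,0,0,0,4],
    [0.2,0,0.2,0,0,0,4],
    [0,0,0,0,0,0,4],
  ],
)

```text
clock: 4.8
tcp_pos: [0.4723, 0.0533, 0.1163]
tool_rot: [0.275, 0.641, 0.665, -0.266]
ft_force: [0.2, -0.7, 0.1]
grip_width: 0.0399
grip_force: 0.0
```

servo_tool(
  moves=[
    [0.1,0,0.1,0,0,0,4],
    [0,0,0,0,0,0,4],
  ],
)

```text
clock: 5.0
tcp_pos: [0.4724, 0.053, 0.115]
tool_rot: [0.275, 0.642, 0.665, -0.265]
ft_force: [-0.3, -0.6, 0.4]
grip_width: 0.04
grip_force: 0.0
```

```bash
python3 - <<'E'
from h import *
goal([-.135,-.021,.112],45)
save(cv2.resize(viewer.read_camera("wrist"),(480,300)),"w1.png")
ims=[]
for c,(u,v) in (("side",(200,90)),):
    im=viewer.read_camera(c)[v:v+140,u:u+190]; ims.append(cv2.resize(im,(480,354),interpolation=cv2.INTER_CUBIC))
save(np.vstack([cv2.resize(viewer.read_camera("wrist"),(480,240))]+ims),"near2.png")
E
```

```text
cab [-0.2049 -0.0227  0.115 ] clk 5.0 F [-0.3 -0.6  0.4] w 0.04001901110558785 j [ 0.6   0.51  1.9  -0.67  1.29  0.95]
tool z [ 0.025 -0.706 -0.707] y [0.999 0.035 0.001]
shift cm [-4.74  0.15  5.15] rot deg [ 0.08 -0.02  0.04]
cab axes in tool: x [-0.707 -0.002  0.707] y [-0.001  1.     0.001] up [-0.707  0.001 -0.707]
```

View pics/near2.png

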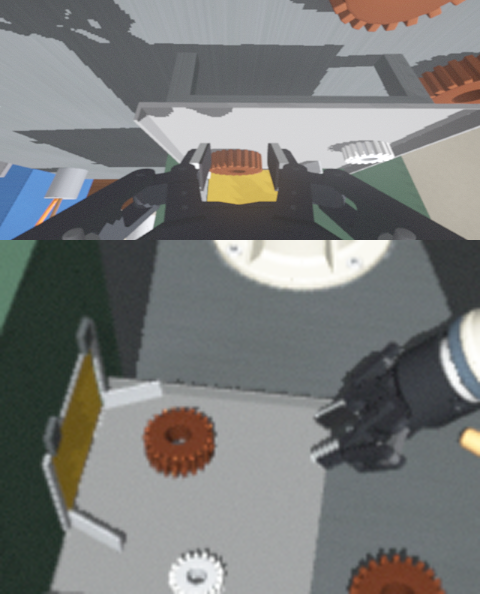

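servo_tool(
  moves=[
    [-0.8,0,1.2,0,0,0,4],
    [-1,0,1,0,0,0,4],
    [-1,0,1,0,0,0,4],
    [-1,0,1,0,0,0,4],
    [-0.7,0,0.7,0,0,0,4],
  ],
)

```text
clock: 5.65
tcp_pos: [0.4743, -0.0154, 0.112]
tool_rot: [0.275, 0.642, 0.664, -0.266]
ft_force: [-0.1, -0.1, 0.9]
grip_width: 0.0401
grip_force: 0.0
```

servo_tool(
  moves=[
    [-0.5,0,0.5,0,0,0,4],
    [-0.5,0,0.5,0,0,0,4],
    [-0.5,0.1,0.5,0,0,0,4],
    [-0.5,0.1,0.5,0,0,0,4],
    [-0.5,0.1,0.5,0,0,0,4],
  ],
)

```text
clock: 6.15
tcp_pos: [0.4791, -0.0492, 0.1119]
tool_rot: [0.275, 0.642, 0.665, -0.266]
ft_force: [0.2, 0.4, -0.8]
grip_width: 0.0399
grip_force: 0.0
```

```bash
python3 - <<'E'
from h import *
goal([.03,0,.112],45)
ims=[]
for c,(u,v) in (("side",(200,90)),("scene",(230,80))):
    im=viewer.read_camera(c)[v:v+140,u:u+190]; ims.append(cv2.resize(im,(396,292),interpolation=cv2.INTER_CUBIC))
save(np.vstack(ims),"near3.png")
E
```

```text
cab [-0.1025 -0.0195  0.1119] clk 6.15 F [ 0.2  0.4 -0.8] w 0.039918815557084465 j [ 0.43  0.46  2.   -0.78  1.18  0.9 ]
tool z [ 0.025 -0.707 -0.707] y [0.999 0.035 0.   ]
shift cm [-9.38  1.93  9.36] rot deg [ 0.07 -0.    0.06]
cab axes in tool: x [-0.707 -0.002  0.707] y [-0.001  1.     0.001] up [-0.707  0.    -0.707]
```

View pics/near3.png

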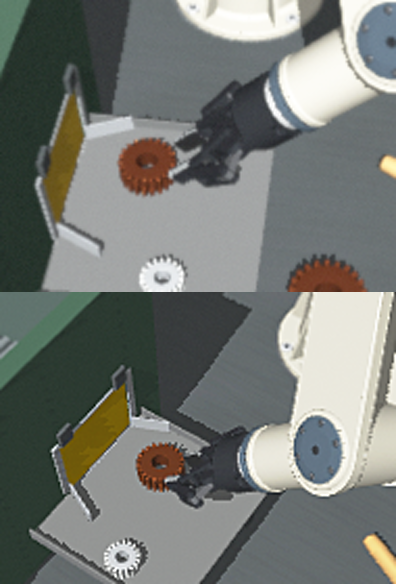

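servo_tool(
  moves=[
    [-0.7,0.1,0.7,0,0,0,4],
    [-0.7,0.1,0.7,0,0,0,4],
    [-0.7,0.1,0.7,0,0,0,4],
    [-0.7,0.1,0.7,0,0,0,4],
    [-0.7,0.1,0.7,0,0,0,4],
  ],
)

```text
clock: 6.75
tcp_pos: [0.4856, -0.0991, 0.1119]
tool_rot: [0.275, 0.642, 0.665, -0.266]
ft_force: [0.5, 0.9, -0.1]
grip_width: 0.0399
grip_force: 0.0
```

```bash
python3 - <<'E'
from h import *
goal([.03,0,.112],45)
ims=[]
for c,(u,v) in (("side",(200,90)),("scene",(230,80))):
    im=viewer.read_camera(c)[v:v+140,u:u+190]; ims.append(cv2.resize(im,(396,292),interpolation=cv2.INTER_CUBIC))
save(np.vstack(ims),"near4.png")
E
```

```text
cab [-0.0524 -0.0146  0.1119] clk 6.75 F [ 0.5  0.9 -0.1] w 0.03993208725355236 j [ 0.34  0.45  2.03 -0.84  1.13  0.86]
tool z [ 0.025 -0.707 -0.707] y [0.999 0.035 0.   ]
shift cm [-5.83  1.45  5.82] rot deg [0.05 0.   0.05]
cab axes in tool: x [-0.707 -0.001  0.707] y [-0.001  1.     0.001] up [-0.707  0.    -0.707]
```

View pics/near4.png

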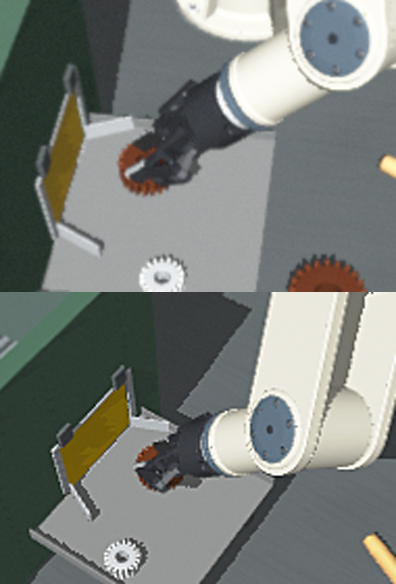

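The fingertips appear to be passing above the gear: there is no force and the gear hasn't moved. I'll compare the projected TCP with the picture to get the tip height.

```bash
python3 - <<'E'
from h import *
o=get_obs(); R=Rtool(o["tool_rot"])
for c,(u,v) in (("side",(200,90)),("scene",(230,80))):
    p=viewer.camera_params(c)
    for r in (0,.01,.02):
        for s in (1,-1):
            X=o["tcp_pos"]+R.apply([0,s*.027,-r]); print(c,r,s,((proj(p,X)[0]-[u,v])*2.084).round(0))
    viewer.read_camera(c)
    for r in spotter.place_of("rusty_gear_mid",c): print(r["score"],np.round(r["uv"],1),tocab(at_z(p,r["uv"],.114)).round(3))
im=viewer.read_camera("wrist"); save(im,"w2.png")
E
```

```text
side 0 1 [109. 189.]
side 0 -1 [118. 154.]
side 0.01 1 [114. 186.]
side 0.01 -1 [123. 151.]
side 0.02 1 [120. 183.]
side 0.02 -1 [128. 147.]
0.77 [357.4 235.4] [-0.321  0.137  0.114]
0.64 [288.3 288.3] [-0.183  0.28   0.114]
0.22 [273.4 224.7] [-0.126  0.132  0.114]
scene 0 1 [124. 180.]
scene 0 -1 [145. 155.]
scene 0.01 1 [127. 180.]
scene 0.01 -1 [149. 154.]
scene 0.02 1 [131. 179.]
scene 0.02 -1 [152. 154.]
0.94 [353.2 241.5] [-0.343  0.116  0.114]
0.62 [278.8 263.4] [-0.212  0.277  0.114]
0.39 [306.6 163.4] [-0.091 -0.025  0.114]
```

View pics/w2.png

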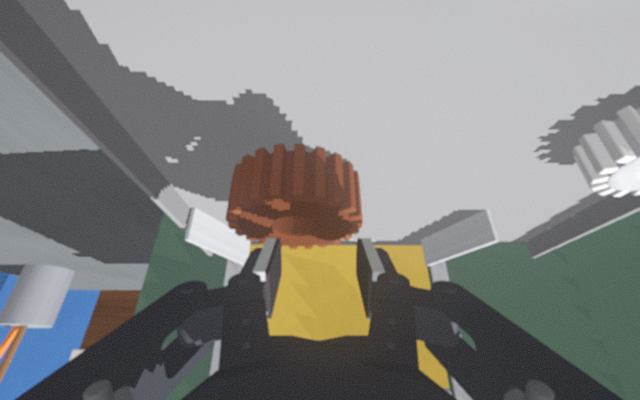

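The wrist view shows the gear in front of and below the pads, whose tip corners are at about (265,240) and (362,240). I'll check those against the tool model.

```bash
python3 - <<'E'
from h import *
o=get_obs(); R=Rtool(o["tool_rot"]);p=viewer.camera_params("wrist")
print("cam in tool mm",(R.inv().apply(-np.array(p["R"]).T@p["t"]-o["tcp_pos"])*1000).round(), "axis",R.inv().apply(np.array(p["R"])[2]).round(2))
for r in (0,.01,.02,.03,.04):
    print(r,[proj(p,o["tcp_pos"]+R.apply([x,y,-r]))[0].round() .tolist() for x in(-.011,.011) for y in(-.02,.02)])
print("gear top",proj(p,T(POSE,[-.092,-.023,.128])))
E
```

```text
cam in tool mm [  71.    0. -179.] axis [-0.28 -0.    0.96]
0 [[289.0, 243.0], [348.0, 243.0], [288.0, 212.0], [349.0, 212.0]]
0.01 [[287.0, 250.0], [350.0, 250.0], [286.0, 217.0], [351.0, 217.0]]
0.02 [[285.0, 257.0], [352.0, 257.0], [284.0, 223.0], [353.0, 223.0]]
0.03 [[283.0, 265.0], [354.0, 265.0], [282.0, 229.0], [355.0, 229.0]]
0.04 [[281.0, 275.0], [356.0, 275.0], [280.0, 237.0], [357.0, 237.0]]
gear top [[302.04999209 226.95760782]]
```

servo_tool(
  moves=[
    [2,0,-2,0,0,0,4],
    [2,0,-2,0,0,0,2],
    [2,0,-2,0,0,0,0],
    [0.5,0,-0.5,0,0,0,0],
    [0,0,0,0,0,0,0],
  ],
)

```text
clock: 7.6
tcp_pos: [0.4827, -0.0053, 0.1118]
tool_rot: [0.276, 0.641, 0.665, -0.265]
ft_force: [-0.0, 0.6, 0.3]
grip_width: 0.0
grip_force: 0.0
```

```bash
python3 - <<'E'
from h import *
goal([-.15,-.023,.11],45)
o=get_obs(); R=Rtool(o["tool_rot"]);p=viewer.camera_params("wrist")
for r in (0,.01,.02,.03,.04):
    print(r,[proj(p,o["tcp_pos"]+R.apply([x,y,-r]))[0].round() .tolist() for x in(-.011,.011) for y in(0,)])
a=viewer.read_camera("wrist")[120:400,120:520]
p=viewer.camera_params("side");u,v=proj(p,o["tcp_pos"])[0];u=int(u);v=int(v);print("side tcp",(u-u+40)*5,200)
b=cv2.resize(viewer.read_camera("side")[v-40:v+20,u-40:u+40],None,fx=5,fy=5,interpolation=cv2.INTER_CUBIC)
cv2.circle(b,(202,202),4,(0,255,255),1)
save(np.vstack([a,b]),"w3.png")
E
```

```text
cab [-0.1463 -0.0144  0.1118] clk 7.6 F [-0.   0.6  0.3] w 3.78963659276468e-05 j [ 0.5   0.49  1.95 -0.73  1.23  0.91]
tool z [ 0.026 -0.707 -0.707] y [0.999 0.037 0.   ]
shift cm [ 0.39 -0.86 -0.14] rot deg [0.15 0.   0.14]
cab axes in tool: x [-0.707 -0.004  0.707] y [-0.002  1.     0.003] up [-0.707  0.    -0.707]
0 [[318.0, 243.0], [318.0, 212.0]]
0.01 [[318.0, 250.0], [318.0, 217.0]]
0.02 [[318.0, 257.0], [318.0, 223.0]]
0.03 [[318.0, 265.0], [318.0, 229.0]]
0.04 [[318.0, 274.0], [318.0, 237.0]]
side tcp 200 200
```

View pics/w3.png

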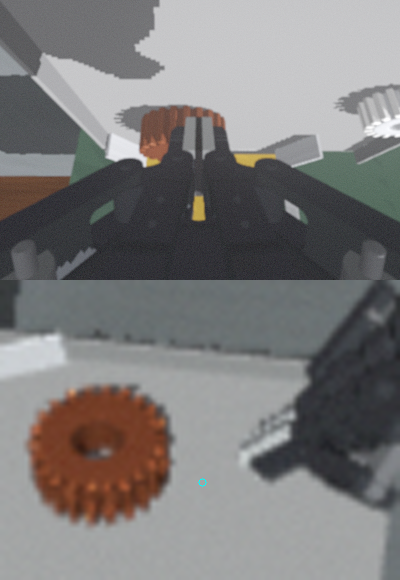

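The true tips lie about 35 mm behind the reported TCP, both in the wrist image and in the side view, where the tip is at (250,458) and the TCP mark at (202,482). I'll compensate by lowering carefully behind the gear and watching the force.

servo_tool(
  moves=[
    [0.5,-0.4,0.5,0,0,0,3.5],
    [0.5,-0.4,0.5,0,0,0,3.5],
    [0.3,0,0.3,0,0,0,3.5],
    [0.1,0,0.1,0,0,0,3.5],
    [0,0,0,0,0,0,3.5],
  ],
)

```text
clock: 8.2
tcp_pos: [0.4743, -0.0067, 0.0918]
tool_rot: [0.275, 0.642, 0.665, -0.266]
ft_force: [-0.3, 0.5, 0.7]
grip_width: 0.0345
grip_force: 0.0
```

servo_tool(
  moves=[
    [0.1,0,0.1,0,0,0,3.5],
    [0.1,0,0.1,0,0,0,3.5],
    [0,0,0,0,0,0,3.5],
  ],
)

```text
clock: 8.5
tcp_pos: [0.4744, -0.0065, 0.0892]
tool_rot: [0.275, 0.642, 0.665, -0.266]
ft_force: [0.3, -0.4, -0.1]
grip_width: 0.035
grip_force: 0.0
```

servo_tool(
  moves=[
    [0.15,0,0.15,0,0,0,3.5],
    [0,0,0,0,0,0,3.5],
  ],
)

```text
clock: 8.7
tcp_pos: [0.4743, -0.0065, 0.087]
tool_rot: [0.275, 0.642, 0.665, -0.266]
ft_force: [0.2, -0.7, -0.1]
grip_width: 0.0353
grip_force: 0.0
```

servo_tool(
  moves=[
    [0.15,0,0.15,0,0,0,3.5],
    [0,0,0,0,0,0,3.5],
  ],
)

```text
clock: 8.9
tcp_pos: [0.4743, -0.0066, 0.0848]
tool_rot: [0.275, 0.642, 0.665, -0.266]
ft_force: [-0.5, 1.0, 0.2]
grip_width: 0.0349
grip_force: 0.0
```

servo_tool(
  moves=[
    [0.15,0,0.15,0,0,0,3.5],
    [0,0,0,0,0,0,3.5],
  ],
)

```text
clock: 9.1
tcp_pos: [0.4742, -0.0066, 0.0827]
tool_rot: [0.275, 0.642, 0.665, -0.266]
ft_force: [-0.7, 0.6, -0.6]
grip_width: 0.0349
grip_force: 0.0
```

servo_tool(
  moves=[
    [-0.7,0,0.7,0,0,0,3.5],
    [-0.7,0,0.7,0,0,0,3.5],
    [-0.7,0,0.7,0,0,0,3.5],
    [-0.7,0,0.7,0,0,0,3.5],
    [-0.5,0,0.5,0,0,0,3.5],
  ],
)

```text
clock: 9.6
tcp_pos: [0.4758, -0.054, 0.0828]
tool_rot: [0.275, 0.642, 0.664, -0.266]
ft_force: [-1.7, 6.0, 1.7]
grip_width: 0.0352
grip_force: 3.1
```

servo_tool(
  moves=[
    [-0.4,0,0.4,0,0,0,3.5],
    [-0.4,0,0.4,0,0,0,3.5],
    [-0.4,0.1,0.4,0,0,0,3.5],
    [-0.4,0.1,0.4,0,0,0,3.5],
  ],
)

```text
clock: 10.0
tcp_pos: [0.4789, -0.0758, 0.0828]
tool_rot: [0.275, 0.642, 0.665, -0.265]
ft_force: [-1.0, 5.9, 1.2]
grip_width: 0.0349
grip_force: 2.9
```

```bash
cat >> h.py <<'E'
def gear():
    for c in ("scene","side"):
        viewer.read_camera(c);p=viewer.camera_params(c)
        for k,z in((spotter.place_of,.114),(spotter.outline_of,.12)):
            for r in k("rusty_gear_mid",c):
                g=tocab(at_z(p,r["uv"],z))
                if -.16<g[0]<.3 and abs(g[1])<.09: print(c,k.__name__,round(r["score"],2),np.round(r["uv"]),g.round(3),r["mask"].sum() if "mask" in r else "")
E
python3 -c "
from h import *
goal([0,0,.083],45);gear()"
```

```text
cab [-0.076  -0.0205  0.0828] clk 10.0 F [-1.   5.9  1.2] w 0.03486676461723242 j [ 0.38  0.5   2.03 -0.84  1.11  0.93]
tool z [ 0.025 -0.706 -0.708] y [0.999 0.035 0.001]
shift cm [-5.39  2.04  5.36] rot deg [ 0.07 -0.07  0.02]
cab axes in tool: x [-0.708 -0.001  0.706] y [-0.     1.     0.001] up [-0.706  0.001 -0.708]
scene call 0.73 [297. 160.] [-0.057 -0.02   0.114] 
scene call 0.98 [297. 161.] [-0.065 -0.013  0.12 ] 414
side call 0.82 [263. 172.] [-0.073 -0.017  0.114] 
side call 0.69 [261. 174.] [-0.072 -0.005  0.12 ] 575
```

servo_tool(
  moves=[
    [-0.6,0.2,0.6,0,0,0,3.5],
    [-0.6,0.2,0.6,0,0,0,3.5],
    [-0.6,0.2,0.6,0,0,0,3.5],
    [-0.6,0.2,0.6,0,0,0,3.5],
    [-0.6,0.2,0.6,0,0,0,3.5],
  ],
)

```text
clock: 10.8
tcp_pos: [0.4904, -0.1175, 0.0827]
tool_rot: [0.275, 0.642, 0.665, -0.265]
ft_force: [-2.4, 6.5, 1.6]
grip_width: 0.0352
grip_force: 3.2
```

```bash
python3 -c "
from h import *
goal([0,0,.083],45);gear()"
```

```text
cab [-0.0338 -0.0104  0.0827] clk 10.8 F [-2.4  6.5  1.6] w 0.035228152816805365 j [ 0.3   0.5   2.04 -0.89  1.07  0.9 ]
tool z [ 0.025 -0.706 -0.708] y [0.999 0.035 0.   ]
shift cm [-2.42  1.04  2.37] rot deg [ 0.08 -0.06  0.05]
cab axes in tool: x [-0.708 -0.002  0.706] y [-0.001  1.     0.001] up [-0.706  0.    -0.708]
scene call 0.59 [287. 157.] [-0.026 -0.012  0.114] 
scene call 0.58 [287. 154.] [-0.022 -0.017  0.12 ] 410
side call 0.69 [243. 174.] [-0.025 -0.004  0.114] 
side call 0.47 [279. 194.] [-0.125  0.045  0.114] 
side call 0.89 [242. 172.] [-0.023 -0.005  0.12 ] 659
```

servo_tool(
  moves=[
    [-0.6,0.1,0.6,0,0,0,3.5],
    [-0.6,0.1,0.6,0,0,0,3.5],
    [-0.6,0.1,0.6,0,0,0,3.5],
    [-0.6,0.1,0.6,0,0,0,3.5],
    [-0.6,0.1,0.6,0,0,0,3.5],
  ],
)

```text
clock: 11.6
tcp_pos: [0.4971, -0.1595, 0.0827]
tool_rot: [0.275, 0.642, 0.665, -0.265]
ft_force: [-1.7, 6.2, 1.7]
grip_width: 0.0349
grip_force: 3.3
```

```bash
python3 -c "
from h import *
goal([.045,0,.083],45);gear()"
```

```text
cab [ 0.0083 -0.0051  0.0827] clk 11.6 F [-1.7  6.2  1.7] w 0.034933137886852365 j [ 0.21  0.5   2.05 -0.95  1.03  0.87]
tool z [ 0.026 -0.706 -0.708] y [0.999 0.036 0.001]
shift cm [-2.62  0.51  2.57] rot deg [ 0.11 -0.08  0.06]
cab axes in tool: x [-0.708 -0.002  0.706] y [-0.001  1.     0.002] up [-0.706  0.001 -0.708]
scene call 0.68 [274. 152.] [ 0.019 -0.006  0.114] 
scene call 0.64 [276. 155.] [0.005 0.003 0.12 ] 411
side call 0.68 [228. 173.] [ 0.013 -0.004  0.114] 
side call 0.96 [230. 172.] [ 0.009 -0.002  0.12 ] 408
```

servo_tool(
  moves=[
    [-0.6,0.1,0.6,0,0,0,3.5],
    [-0.6,0.1,0.6,0,0,0,3.5],
    [-0.6,0,0.6,0,0,0,3.5],
    [-0.5,0,0.5,0,0,0,3.5],
  ],
)

```text
clock: 12.3
tcp_pos: [0.5008, -0.192, 0.0832]
tool_rot: [0.276, 0.642, 0.665, -0.265]
ft_force: [0.3, 9.7, 8.7]
grip_width: 0.0351
grip_force: 5.6
```

```bash
python3 - <<'E'
from h import *
goal([.05,0,.083],45);gear()
for c,(u,v) in (("side",(140,90)),):
    save(cv2.resize(viewer.read_camera(c)[v:v+140,u:u+190],None,fx=4,fy=4,interpolation=cv2.INTER_CUBIC),"in1.png")
E
```

```text
cab [ 0.0409 -0.0026  0.0832] clk 12.3 F [0.3 9.7 8.7] w 0.035120599115565324 j [ 0.15  0.49  2.06 -0.99  1.    0.85]
tool z [ 0.027 -0.706 -0.708] y [0.999 0.036 0.001]
shift cm [-0.63  0.26  0.66] rot deg [ 0.16 -0.04  0.04]
cab axes in tool: x [-0.708 -0.003  0.707] y [-0.001  1.     0.003] up [-0.707  0.001 -0.708]
scene call 0.52 [263. 149.] [0.056 0.004 0.114] 
scene call 0.47 [271. 153.] [0.02  0.006 0.12 ] 205
```

View pics/in1.png

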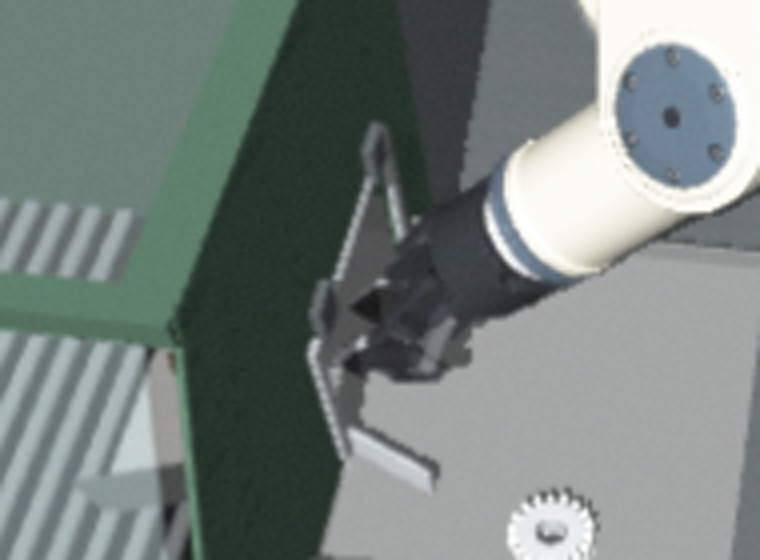

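The gear is at the sill edge, with an upward force of 8.7 N as it starts to tip against the fingers. I'll ease up and forward a little.

servo_tool(
  moves=[
    [-0.3,0,-0.1,0,0,0,3.5],
    [-0.4,0,0.2,0,0,0,3.5],
    [-0.4,0,0.3,0,0,0,3.5],
    [0,0,0,0,0,0,3.5],
  ],
)

```text
clock: 13.05
tcp_pos: [0.5003, -0.2036, 0.0881]
tool_rot: [0.275, 0.642, 0.664, -0.266]
ft_force: [1.1, 0.9, -0.1]
grip_width: 0.035
grip_force: 0.3
```

```bash
python3 -c "
from h import *
goal([.05,0,.083],45);gear()"
```

```text
cab [ 0.0526 -0.0035  0.0881] clk 13.05 F [ 1.1  0.9 -0.1] w 0.034966200656257614 j [ 0.13  0.48  2.06 -1.    0.99  0.83]
tool z [ 0.025 -0.707 -0.707] y [0.999 0.035 0.   ]
shift cm [0.54 0.35 0.18] rot deg [0.05 0.01 0.03]
cab axes in tool: x [-0.707 -0.001  0.707] y [-0.     1.     0.001] up [-0.707  0.    -0.707]
side call 0.4 [174. 179.] [0.146 0.031 0.114]
```

The force is gone and the gear now shows near the chute foot, so I'm withdrawing.

servo_tool(
  moves=[
    [0.8,0,-0.8,0,0,0,3.5],
    [1,0,-1,0,0,0,3.5],
    [1,0,-1,0,0,0,3.5],
    [1.5,0,-1.5,0,0,0,3.5],
    [1.5,0,-1.5,0,0,0,3.5],
  ],
)

```text
clock: 13.85
tcp_pos: [0.4973, -0.1192, 0.0878]
tool_rot: [0.275, 0.642, 0.665, -0.266]
ft_force: [0.5, 0.2, 0.2]
grip_width: 0.035
grip_force: 0.0
```

servo_tool(
  moves=[
    [2,0,-2,0,0,0,3.5],
    [2,0,-2,0,0,0,3.5],
    [2,0,-2,0,0,0,3.5],
    [2,0,-2,0,0,0,3.5],
    [0,0,0,0,0,0,3.5],
  ],
)

```text
clock: 14.35
tcp_pos: [0.4941, -0.0038, 0.0876]
tool_rot: [0.276, 0.641, 0.666, -0.264]
ft_force: [0.9, 0.2, -0.3]
grip_width: 0.0351
grip_force: 0.0
```

servo_tool(
  moves=[
    [0,0,-3,0,0,0,3.5],
    [0,0,-3,0,0,0,3.5],
    [0,0,0,0,0,0,3.5],
    [0,0,0,0,0,0,3.5],
    [0,0,0,0,0,0,3.5],
  ],
)

```text
clock: 14.85
tcp_pos: [0.4911, 0.0336, 0.1296]
tool_rot: [0.275, 0.641, 0.665, -0.267]
ft_force: [0.1, -0.0, 0.9]
grip_width: 0.0351
grip_force: 0.0
```

```bash
python3 - <<'E'
from h import *
goal([.05,0,.083],45);gear()
b=[]
for c,(u,v) in (("side",(120,90)),("scene",(150,60))):
    b.append(cv2.resize(viewer.read_camera(c)[v:v+150,u:u+200],None,fx=2,fy=2,interpolation=cv2.INTER_CUBIC))
save(np.hstack(b),"out1.png")
E
```

```text
cab [-0.1848 -0.0046  0.1296] clk 14.85 F [ 0.1 -0.   0.9] w 0.03506333730547675 j [ 0.56  0.49  1.88 -0.69  1.3   0.9 ]
tool z [ 0.024 -0.707 -0.707] y [ 0.999  0.035 -0.001]
shift cm [-13.3    0.44  19.91] rot deg [-0.01  0.05  0.11]
cab axes in tool: x [-0.707 -0.001  0.708] y [-0.002  1.    -0.   ] up [-0.708 -0.001 -0.707]
side call 0.66 [175. 181.] [0.143 0.039 0.114] 
side call 0.46 [180. 185.] [0.122 0.051 0.12 ] 71
```

View pics/out1.png

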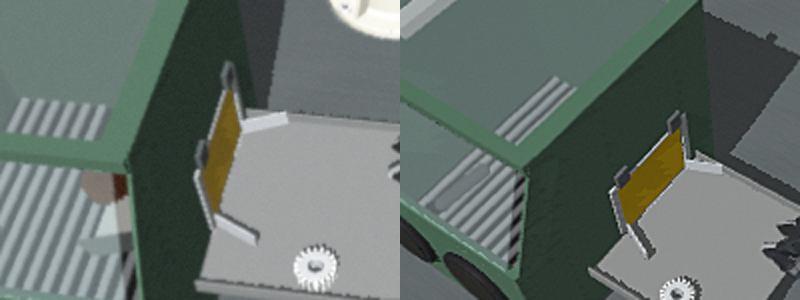

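The flap is shut, with its yellow face hanging flush at side crop (220,150). The gear shows inside through the window near the chute foot at side crop (105,185). The bright gear hasn't moved and the arm is clear, so I'm handing in.

```bash
python3 -c "
from h import *
print(hand_in())"
```

```text
the job is handed in; nothing more can be done
None
```

The rusty gear went in through the flap and slid down to near the chute foot, the flap fell shut behind it, and I handed the job in at about 15 s; no verdict came back.

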